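# Clamp a tube block in the shaker with the inner knob

## Robot

A 6-joint arm with a two-finger parallel gripper is mounted at the origin on the work surface. World frame = base frame: x ahead of the robot, y to its left, z up, the work surface at z = 0. Lengths are in mm, angles in degrees, forces in N, time in s.
With the tool pointing down it reaches from about 350 to 850 mm from the base axis. Payload 8.1 kg.
Tool frame: the origin (TCP) lies midway between the tips of the shut fingers; the grasp point (between the pads) lies 19 mm behind it (hold_point_z is the distance from the TCP to the grasp point, in mm); z points along the fingers, y is the direction in which the jaws open and shut (so a half turn about z gives the same grasp; the last joint's range is limited). The gripper opens to 85 mm and grips with 20 to 120 N. Pads are 22 mm wide; open, the fingers measure 114 mm over their backs; the gripper's body (76 mm by 85 mm) begins 54 mm behind the grasp point. The pads swing forward as they close: fully open they stand 13 mm farther back than shut.
Start: joints at [66.899, 7.471, 85.268, -0, 87.261, -4.893], TCP at [187.465, 569.967, 201.792] pointing down, gripper open.
Joint ranges: [-169.43, 169.43], [-51.17, 129.36], [1.28, 143.12], [-76.62, 256.62], [0, 156.53], [-152.29, 152.29]. Speed limits (degrees/s): [136.94, 136.94, 159.86, 180, 180, 180].

## Interface

Orientations are given as [roll, pitch, yaw] about the fixed x, y, z axes, in that order (R = Rz(yaw) Ry(pitch) Rx(roll)).
In Python, from bench import sense, snapshot, camera_params, hand_in, hold_point_z gives the robot as it stands.
- The arm moves only by the tool servo_tool, never from a script. Its argument "motion" is a list of rows, each a list of 7 numbers: the finger opening in mm, from 0 to 85.4, then the shift along the tool's x, y, z in mm, then the turn, a rotation vector about the tool's x, y, z in rad. A call has 1 to 10 rows; each row shifts and turns the pose as measured when the row begins, along the tool's axes as they then stand; what a row does not reach is not made up. A row lasts 1/10 s, in which the tool goes at most 50 mm and 8.59 degrees, less where a joint would pass 70% of its speed; a pose out of reach is approached as far as the arm can. A call with a gripper value outside its range is refused whole. The fingers move at their own pace and stop on an object; "force" is the grip in N (left out, the last holds). Time passes only in rows, so rows that do not move let the fingers close. It gives the time, the measured TCP pose, the force and the opening at its end, in the units of the state.
- sense(): the state, without advancing time (a new reading comes with each control period).
- snapshot(name): name is "scene" or "top" or "wrist"; returns the picture (480x640x3 uint8, blue, green, red); there is no depth.
- camera_params(name): a dict with "fx", "fy", "cx", "cy" (pixels), "R" (3x3) and "t" (3): a world point X has camera coordinates R X + t; the wrist camera has in their place "tool_from_camera" (4x4, takes a point from camera to tool coordinates, whose origin is the TCP and whose axes are the flange's). Camera axes: x right, y down, z forward; pixel columns grow to the right and rows downward; lengths in mm; the calibration is good to about 2 mm. A picture is of the moment at which its call begins: read the wrist's pose just before it. camera_params takes no time and is no camera call.
- hand_in(): hands the job in, once; it reports no verdict.
The state is a dict: "time": time; "joint_pos": joint angles; "qd": joint speeds; "joint_efforts": joint torques, N m; "tool_pos": TCP position; "tcp_rot": TCP orientation; "ft_force": force on the tool from outside, world axes, zero at the start; "wrist_torque": the same for the moment, N m; "finger_gap": finger opening in mm.
Only numpy, scipy, OpenCV 4.12 (cv2) and the standard library are available. Lean on these libraries where they do the work, as an engineer would, in place of code of your own. Each camera call takes 0.05 s, during which the arm holds its last target. There are 200 camera calls.

## Task

Set the aluminium block that carries the capped tubes upright into the shaker's cradle, down flat on its floor between the sliding jaw and the back stop, and let go of it. Then turn the inner clamp knob clockwise until the jaw holds the block against the back stop, snug but gentle, at about 12 N, without pushing the jaw itself, and take the hand away. The outer ring under the knob is the shaking speed someone has set: leave it where it is, and leave the other things on the bench alone.

Things in the scene. Friction and masses are not known exactly. Their poses are not given: they have to be found in the camera images.
- tube_block_tab (a point): Grip point on the tube block's lifting tab, an upright plate 34 mm (x) by 12 mm (y) by 44 mm high on the middle of the block. The point is on the block's vertical centre line, 70 mm above its underside: 30 mm above the block's top, 14 mm below the tab's top. x runs along the tab, y through its thickness, z up. The block stands on the bench; a half turn looks the same
- tube_block_base (a point): Centre of the underside of the tube block, same axes as tube_block_tab
- tube_block: The block to load, origin at the centre of its underside: bare aluminium, 64 mm (x) by 40 mm (y) by 40 mm high, 0.25 to 0.5 kg, with four capped tubes that stand 12 mm above its top near the corners (at x +-25, y +-11 mm, caps 12 mm across)
- empty_block_tab (a point): Bystander: the same point, 70 mm above the underside, of a block of the same size and with the same tab but with four empty holes and no tubes. The two blocks may stand in either of two places. Leave it
- cradle (a point): Centre of the cradle floor on the shaker, a fixed off-white box 150 mm (x) by 300 mm (y) by 55 mm high. z up, y from the sliding jaw to the back stop. The floor is an aluminium plate 61 mm above the bench. Low lips, 7 mm high, inner faces at x = +-35.5 mm, take the block's 64 mm length along x; its 40 mm go along y, between jaw and stop
- jaw_face (a point): Middle of the upper edge of the sliding jaw's face (unpressed), 26 mm above the cradle floor; starts at y = -24.5 to -22.2 mm in the cradle's frame and moves along +y, about 8 mm per rad, as the clamp knob turns clockwise. It pushes the block along the floor until the block meets the back stop
- jaw: The sliding steel jaw with its springy rubber facing (14 N per mm), face 50 mm wide (x); origin 26 mm below jaw_face. Across the cradle stands the fixed back stop, a like steel block 50 by 14 by 26 mm. It is pinned by hand each time, so its face lies anywhere from y = 22 to 28 mm in the cradle's frame and is not measured
- knob_top (a point): Centre of the top of the inner clamp knob: round, bare aluminium, 28 mm across, vertical axis; its side stands 30 mm out of the outer ring. At x = 0, y = -160.5 mm in the cradle's frame; its top is 97 mm above the bench. Stiff: free turning takes 0.2 N m, and each newton of clamping adds 0.008 N m (12 N: 0.1 N m)
- clamp_knob (a joint): Turn of the inner clamp knob, rad, growing clockwise seen from above, 0 to 2.4; starts at 0 to 0.28. The jaw pinches the block against the stop somewhere between 0.8 and 1.6 rad; from first pinch to 12 N is about 0.15 rad more, felt as a rise of torque. Self-holding to 25 N. Its friction stays in a reading at rest, so compare with readings taken likewise while it turned free
- ring_mark (a point): White mark on top of the outer ring, 30 mm from the knob's axis. The black ring, 66 mm across, lies round the foot of the clamp knob, its top 67 mm above the bench, and turns easily about the same axis (0.05 N m). A turn of 0.1 rad moves the mark 3 mm. The shaker's housing round it is 55 mm high
- tape_roll: Bystander: white roll 60 mm across, 19 mm high, origin at its underside
- beaker: Bystander: small beaker 64 mm across, 85 mm high, origin at its underside
- marker: Bystander: blue marker pen lying on the bench, 12 mm thick, 135 mm long
There are look-alikes about, which are no part of the job. What is shaped like the tube_block but blue or turquoise is not meant.

How it is judged (in metres and radians):
On the way, in this order (a step that is already met when the one before it is completed fails the run):
1. the tube block stands flat on the cradle's floor between jaw and stop, let go of (z of tube_block_base in the frame of cradle between -0.004 and 0.004 m and x of tube_block_base in the frame of cradle between -0.006 and 0.006 m and y of tube_block_base in the frame of cradle between -0.012 and 0.012 m and angle between tube_block_base's own z axis and vertical below 0.06 rad and contact force between the fingers and tube_block below 0.3 N), for 0.2 s.
2. the jaw pinches the block against the back stop (contact force between tube_block and jaw above 5 N), for 0.2 s.
At the end, for the whole second after the job is handed in: The tube block stands flat on the cradle floor (within 4 mm in height, 6 mm along the cradle's x, 12 mm along its y, tilted less than 0.06 rad), held between jaw and back stop with 5 to 20 N, at rest; the outer ring's mark is within 3 mm of where it was (z of tube_block_base in the frame of cradle between -0.004 and 0.004 m and x of tube_block_base in the frame of cradle between -0.006 and 0.006 m and y of tube_block_base in the frame of cradle between -0.012 and 0.012 m and angle between tube_block_base's own z axis and vertical below 0.06 rad and contact force between tube_block and jaw between 5 and 20 N and linear speed of tube_block below 0.01 m/s and distance of ring_mark from where it was at the start of the episode below 0.003 m); the robot touches nothing.
It fails at once if the outer ring is turned (its mark moves more than 3 mm, 0.1 rad) (distance of ring_mark from where it was at the start of the episode above 0.003 m).
It fails at once if the block is squeezed by the jaw with more than 30 N (contact force between tube_block and jaw above 30 N).
It fails at once if the fingers push the jaw itself with more than 8 N (contact force between the fingers and jaw above 8 N).
It fails at once if a bystander (empty block, tape roll, beaker, marker) is moved more than 15 mm (distance of any of empty_block_tab, tape_roll, beaker, marker from where it was at the start of the episode above 0.015 m).
It also fails if it takes over 72 s, if anything falls off the work surface, if the arm or the gripper's body presses on something with over 40 N, if the wrist force passes 120 N, or if a joint passes its speed limit or range.

## Working session

There is one attempt and no reset: what is moved stays moved. The work goes in short steps, Python scripts to look and compute and a tool call to move; the robot and the scene stay as the last step left them, time stands still between calls to the robot, and variables do not carry over. Pictures are saved under pics/ and viewed, about 8 in all and at most 12, crops included, and the job is handed in when it is done.

Besides the shell and the picture viewer there is one more tool, called after "Call:" as name(argument=value, ...), one argument or row to a line, values as JSON. servo_tool: Moves the arm, as the interface text tells. Its arguments: {"type":"object","properties":{"motion":{"type":"array"},"force":{"type":"number"}},"required":["motion"]}

```bash
mkdir -p pics
python3 - <<'E'
from bench import *
import cv2
print(sense(), hold_point_z if not callable(hold_point_z) else hold_point_z())
for n in("scene","top"):
    cv2.imwrite(f"pics/{n}0.png",snapshot(n)); print(n,camera_params(n))
print(camera_params("wrist"))
E
```

```text
{'time': 0.0, 'joint_pos': array([ 6.68998180e+01,  7.51559895e+00,  8.53315390e+01,  1.66462266e-03,
        8.72627755e+01, -4.89280715e+00]), 'qd': array([ 0.03100555, -0.02470957,  0.04916647, -0.05995584,  0.01336773,
       -0.00024857]), 'joint_efforts': array([ 2.15702428e-03, -5.69371819e+01, -5.00572193e+01,  3.23743125e-04,
        1.38233797e-02,  4.63595200e-05]), 'tool_pos': array([187.19134628, 569.38831645, 200.71773361]), 'tcp_rot': array([-1.79890629e+02, -1.10312262e-02,  1.61792534e+02]), 'ft_force': array([-0.53135647,  0.5459209 , -0.30561045]), 'wrist_torque': array([0.00042431, 0.01924835, 0.02599093]), 'finger_gap': 85.4568024832592} 18.700000000000003
scene {'fx': 498.94824401479934, 'fy': 498.94824401479934, 'cx': 319.0133986615643, 'cy': 232.4154772233658, 'R': array([[-0.55937878,  0.82867601,  0.01978499],
       [ 0.59551077,  0.41836004, -0.6858147 ],
       [-0.57659544, -0.37184802, -0.72750722]]), 't': array([ 187.75885985, -271.21879515, 1452.69223189])}
top {'fx': 475.864121859515, 'fy': 475.864121859515, 'cx': 317.0399115665953, 'cy': 240.3329822652815, 'R': array([[-0.02146317, -0.99973803, -0.00795025],
       [-0.99028718,  0.02235156, -0.13722866],
       [ 0.13737041,  0.00492767, -0.99050749]]), 't': array([110.56196157, 479.44583141, 978.36690816])}
{'fx': 358.2550858826529, 'fy': 358.2550858826529, 'cx': 318.311980453005, 'cy': 238.33789696597992, 'tool_from_camera': array([[-5.25312017e-05, -9.45191928e-01, -3.26515262e-01,
         8.40105001e+01],
       [ 9.99999689e-01,  2.07222548e-04, -7.60749326e-04,
         5.01587976e-01],
       [ 7.86715447e-04, -3.26515200e-01,  9.45191624e-01,
        -1.72369714e+02],
       [ 0.00000000e+00,  0.00000000e+00,  0.00000000e+00,
         1.00000000e+00]])}
```

View pics/top0.png

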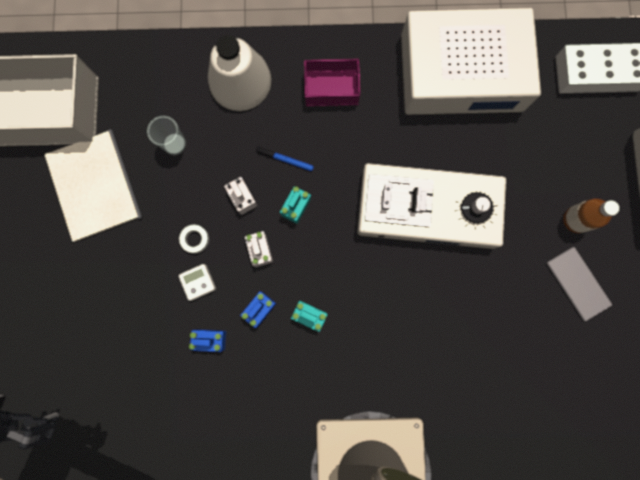

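View pics/scene0.png

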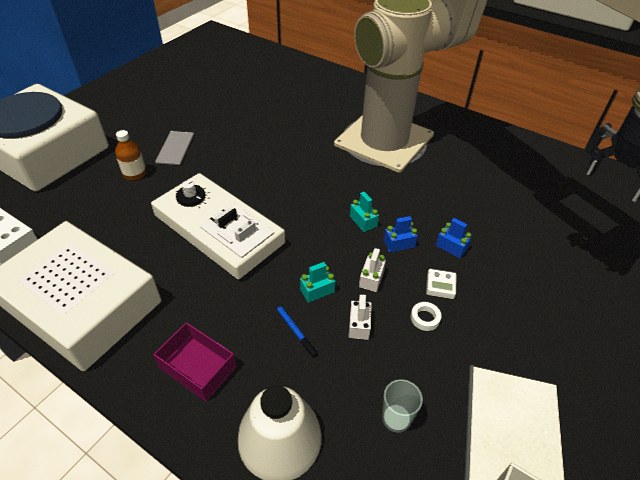

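Two bare-aluminium blocks: top view (240,195), which seems to have dark holes, and (258,249), which seems to have green caps. The blue ones (258,310) and (207,341) and turquoise ones (295,204) and (309,316) are look-alikes. I'll confirm with an enlarged composite.

Run:
```python
import cv2,numpy as np
t=cv2.imread("pics/top0.png")
a=cv2.resize(t[170:275,215:285],None,fx=5.7,fy=5.7,interpolation=cv2.INTER_CUBIC)[:598]
b=cv2.resize(t[155:255,355:510],None,fx=2.55,fy=2.55,interpolation=cv2.INTER_CUBIC)
s=cv2.imread("pics/scene0.png"); c=cv2.resize(s[240:345,335:400],None,fx=3,fy=3)
out=np.zeros((598,800,3),np.uint8); out[:,:399]=a[:,:399]; out[:255,400:400+395]=b[:255,:395]; out[270:585,400:595]=c
cv2.imwrite("pics/c1.png",out)
```

```text
(no output)
```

View pics/c1.png

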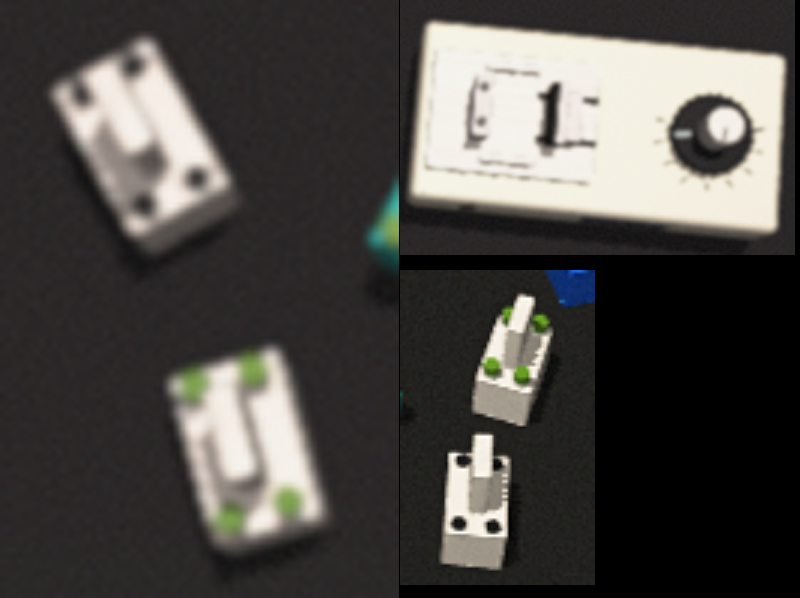

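The crop confirms it: the block with four green caps (crop caps at (194,386), (252,371), (288,502), (231,519)) is the tube block, and the upper one has holes. On the shaker, the knob is on the right at (725,127), the jaw is mid-right and the back stop is on the left.

```bash
cat > h.py <<'E'
import numpy as np, cv2
from bench import *
from scipy.spatial.transform import Rotation as Ro
def ray(n,uv,z,pose=None):
    p=camera_params(n)
    d=np.array([(uv[0]-p['cx'])/p['fx'],(uv[1]-p['cy'])/p['fy'],1.])
    if n=="wrist":
        T=np.array(p['tool_from_camera']); R=Ro.from_euler('xyz',pose[1],degrees=True).as_matrix()
        o=R@T[:3,3]+pose[0]; d=R@T[:3,:3]@d
    else:
        o=-p['R'].T@p['t']; d=p['R'].T@d
    return o+d*(z-o[2])/d[2]
def proj(n,X,pose=None):
    p=camera_params(n)
    if n=="wrist":
        T=np.array(p['tool_from_camera']); R=Ro.from_euler('xyz',pose[1],degrees=True).as_matrix()
        c=T[:3,:3].T@(R.T@(np.array(X)-pose[0])-T[:3,3])
    else: c=p['R']@X+p['t']
    return np.array([p['cx']+p['fx']*c[0]/c[2],p['cy']+p['fy']*c[1]/c[2]])
E
python3 - <<'E'
from h import *
caps=np.array([ray("top",(215+u/5.7,170+v/5.7),52) for u,v in [(194,386),(252,371),(288,502),(231,519)]])
print(caps.round(1),caps.mean(0)); e=(caps[0]+caps[1]-caps[2]-caps[3])/2; print(np.linalg.norm(e),np.degrees(np.arctan2(e[1],e[0])),np.linalg.norm(caps[0]-caps[1]))
S=lambda u,v,z:ray("top",(355+(u-400)/2.55,155+v/2.55),z)
for nm,a in dict(knob=(725,127,97),ring=(711,135,67),mark=(682,133,67),TL=(427,22,55),TR=(784,55,55),BR=(778,233,0),lt1=(487,70,68),lt2=(540,73,68),lb1=(480,162,68),lb2=(530,166,68)).items(): print(nm,S(*a).round(1))
caps=[ray("top",(215+u/5.7,170+v/5.7),40) for u,v in [(82,97),(133,64),(197,177),(144,204)]];print("empty",np.mean(caps,0))
E
```

```text
[[487.9 241.9  52. ]
 [493.  220.6  52. ]
 [444.4 207.7  52. ]
 [438.6 228.5  52. ]] [465.99613255 224.70715775  52.        ]
50.67178490106299 15.04584415015374 21.917807318587766
knob [ 537.4 -233.8   97. ]
ring [ 537.3 -232.5   67. ]
mark [ 539.5 -209.1   67. ]
TL [641.1  -6.9  55. ]
TR [ 605.8 -301.4   55. ]
BR [ 463.9 -306.6    0. ]
lt1 [595.4 -53.1  68. ]
lt2 [591.9 -96.3  68. ]
lb1 [519.2 -44.2  68. ]
lb2 [515.  -84.5  68. ]
empty [585.46430999 264.30161066  40.        ]
```

Call:
servo_tool(
  motion=[
    [85, 0, 0, 0, 0, 0, -0.145],
    [85, 0, 0, 0, 0, 0, -0.145],
    [85, 0, 0, 0, 0, 0, -0.145],
    [85, 0, 0, 0, 0, 0, -0.145],
  ],
)

```text
time: 0.5
tool_pos: [186.6, 568.1, 198.2]
tcp_rot: [-179.7, -0.2, -164.0]
ft_force: [-0.8, 0.6, -0.5]
finger_gap: 84.9
```

Call:
servo_tool(
  motion=[
    [85, -20, -45, 0, 0, 0, 0],
    [85, -20, -45, 0, 0, 0, 0],
    [85, -20, -45, 0, 0, 0, 0],
    [85, -20, -45, 0, 0, 0, 0],
    [85, -20, -45, 0, 0, 0, 0],
    [85, -20, -45, 0, 0, 0, 0],
    [85, -20, -45, 0, 0, 0, 0],
    [85, -20, -45, 0, 0, 0, 0],
    [85, -20, -45, 0, 0, 0, 0],
    [85, 0, 0, 0, 0, 0, 0],
  ],
)

```text
time: 1.5
tool_pos: [476.2, 220.5, 193.7]
tcp_rot: [-179.5, -0.6, -163.3]
ft_force: [-0.1, 0.0, -0.7]
finger_gap: 85.1
```

```bash
cat >> h.py <<'E'
def delta(target,yaw):
    s=sense(); R=Ro.from_euler('xyz',s['tcp_rot'],degrees=True); G=Ro.from_euler('xyz',[180,0,yaw],degrees=True)
    print('t',s['time'],'pos',s['tool_pos'].round(1),s['tcp_rot'].round(2),'gap',round(s['finger_gap'],1),'F',s['ft_force'].round(1),'M',s['wrist_torque'].round(2))
    print('shift',R.inv().apply(np.array(target)-s['tool_pos']).round(1),'turn',(R.inv()*G).as_rotvec().round(3))
def wshot(name):
    s=sense(); im=snapshot("wrist"); cv2.imwrite(f"pics/{name}.png",im)
    np.save(f"pics/{name}.npy",np.array([s['tool_pos'],s['tcp_rot']])); return im
E
python3 -c "
from h import *
delta([466,224.7,200],195); wshot('w1')"
```

```text
t 1.5 pos [476.2 220.5 193.7] [-179.5    -0.59 -163.32] gap 85.1 F [-0.1  0.  -0.7] M [ 0.02 -0.02 -0.06]
shift [ 8.7  6.9 -6.2] turn [-0.009 -0.01   0.029]
```

View pics/w1.png

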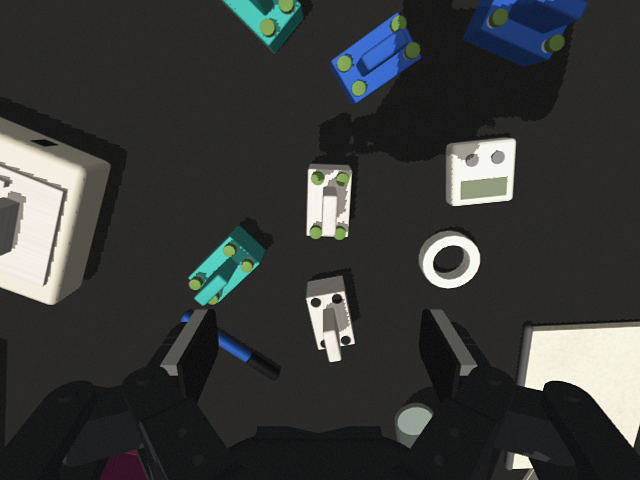

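The tube block sits at (329,205) with its four green caps; the empty block is at (330,318), and the fingers are in the lower half.

```bash
python3 -c "
from h import *
P=np.load('pics/w1.npy')
c=np.array([ray('wrist',u,52,P) for u in [(317,178),(342,179),(340,233),(315,233)]]);print(c.round(1),c.mean(0))
e=(c[0]+c[1]-c[2]-c[3])/2;print(np.linalg.norm(e),np.degrees(np.arctan2(e[1],e[0])))
t=[ray('wrist',u,84,P) for u in [(330,188)]];print(t)
m=c.mean(0);delta([m[0],m[1],130],194)
"
```

```text
[[445.5 208.9  52. ]
 [440.  230.1  52. ]
 [487.9 243.6  52. ]
 [494.6 221.6  52. ]] [466.99294583 226.06570856  52.        ]
50.19061568975842 -164.8658319917341
[array([445.22735916, 220.02709814,  84.        ])]
t 1.55 pos [474.7 222.5 193.6] [-179.58   -0.65 -163.28] gap 84.8 F [-0.5  0.4  0.6] M [ 0.06  0.   -0.03]
shift [ 5.6  6.1 63.6] turn [-0.008 -0.011  0.048]
```

Call:
servo_tool(
  motion=[
    [85, 6, 6, 20, -0.008, -0.011, 0.028],
    [85, 0, 0, 25, 0, 0, 0],
    [85, 0, 0, 20, 0, 0, 0],
    [85, 0, 0, 0, 0, 0, 0],
  ],
)

```text
time: 1.95
tool_pos: [464.7, 229.0, 126.4]
tcp_rot: [179.8, -0.0, -164.9]
ft_force: [0.3, -0.1, -1.3]
finger_gap: 85.0
```

```bash
python3 -c "
from h import *
delta([466.7,225.6,51],195.1)"
```

```text
t 1.95 pos [464.7 229.  126.4] [ 1.7984e+02 -4.0000e-02 -1.6494e+02] gap 85.0 F [ 0.3 -0.1 -1.3] M [-0.01 -0.   -0.03]
shift [-1.1 -4.  75.4] turn [ 0.003 -0.001 -0.001]
```

Call:
servo_tool(
  motion=[
    [85, -1, -4, 20, 0, 0, 0],
    [85, 0, 0, 20, 0, 0, 0],
    [85, 0, 0, 20, 0, 0, 0],
    [85, 0, 0, 12, 0, 0, 0],
    [85, 0, 0, 0, 0, 0, 0],
  ],
)

```text
time: 2.45
tool_pos: [465.9, 230.7, 56.6]
tcp_rot: [179.7, 0.1, -164.6]
ft_force: [-0.3, -0.3, -1.0]
finger_gap: 85.1
```

```bash
python3 -c "
from h import *
delta([466.7,225.6,51],195.1)"
```

```text
t 2.45 pos [465.9 230.7  56.6] [ 1.7975e+02  1.4000e-01 -1.6461e+02] gap 85.1 F [-0.3 -0.3 -1. ] M [-0.03  0.03  0.03]
shift [ 0.6 -5.2  5.6] turn [0.004 0.002 0.005]
```

Call:
servo_tool(
  motion=[
    [85, 0, -5, 5, 0, 0, 0.004],
    [85, 0, -1, 0, 0, 0, 0],
  ],
)

```text
time: 2.65
tool_pos: [468.2, 225.7, 53.1]
tcp_rot: [179.7, 0.2, -164.8]
ft_force: [-0.3, -0.9, 0.2]
finger_gap: 84.9
```

Call:
servo_tool(
  motion=[
    [9, 0, 0, 0, 0, 0, 0],
    [9, 0, 0, 0, 0, 0, 0],
    [9, 0, 0, 0, 0, 0, 0],
    [9, 0, 0, 0, 0, 0, 0],
    [9, 0, 0, 0, 0, 0, 0],
    [9, 0, 0, 0, 0, 0, 0],
  ],
  force=60,
)

```text
time: 3.25
tool_pos: [470.6, 226.1, 56.4]
tcp_rot: [179.7, 0.5, -164.8]
ft_force: [-0.2, -0.3, -0.5]
finger_gap: 9.2
```

```bash
python3 -c "
from h import *
delta([466.7,225.6,51],195.1)"
```

```text
t 3.25 pos [470.6 226.1  56.4] [ 179.71    0.53 -164.83] gap 9.2 F [-0.2 -0.3 -0.5] M [0.01 0.04 0.03]
shift [3.9 0.5 5.4] turn [0.005 0.009 0.001]
```

Call:
servo_tool(
  motion=[
    [2, 0, 0, 0, 0, 0, 0],
    [2, 0, 0, 0, 0, 0, 0],
  ],
)

```text
time: 3.45
tool_pos: [470.6, 226.2, 56.4]
tcp_rot: [179.7, 0.5, -164.8]
ft_force: [0.0, 0.3, 0.3]
finger_gap: 2.2
```

```bash
python3 -c "
from h import *
delta([466.7,225.6,51],195.1);wshot('w2')"
```

```text
t 3.45 pos [470.6 226.2  56.4] [ 179.71    0.52 -164.83] gap 2.2 F [0.  0.3 0.3] M [ 0.05 -0.04 -0.01]
shift [3.9 0.5 5.4] turn [0.005 0.009 0.001]
```

View pics/w2.png

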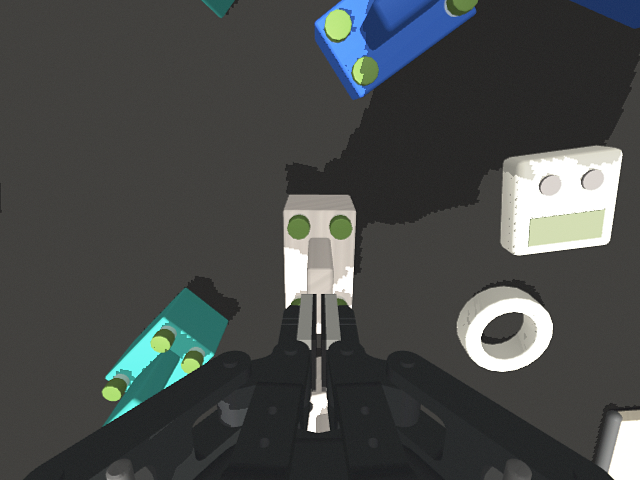

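```bash
python3 -c "
from h import *
P=np.load('pics/w2.npy')
for u in [(298,227),(340,227)]: print(ray('wrist',u,52,P).round(1))
for u in [(308,239),(330,239)]: print('tabbase',ray('wrist',u,40,P).round(1))
ex=np.array([np.cos(np.radians(195.1)),np.sin(np.radians(195.1)),0]);ey=np.array([-ex[1],ex[0],0])
C=np.array([466.7,225.6,0])
for x,y,z in [(17,6,40),(17,-6,40),(17,6,84),(17,-6,84),(-17,6,84),(25,11,52),(25,-11,52),(32,20,40),(32,-20,0)]: print((x,y,z),proj('wrist',C+ex*x+ey*y+[0,0,z],P).round(0))
print('tcp',proj('wrist',P[0],P))
"
python3 - <<'E'
import cv2
im=cv2.imread('pics/w2.png')
cv2.imwrite('pics/w2c.png',cv2.resize(im[190:440,240:400],None,fx=2.4,fy=2.4))
E
```

```text
[445.2 208.7  52. ]
[439.6 229.6  52. ]
tabbase [454.5 216.1  40. ]
tabbase [451.3 228.   40. ]
(17, 6, 40) [308. 234.]
(17, -6, 40) [330. 234.]
(17, 6, 84) [306. 267.]
(17, -6, 84) [333. 267.]
(-17, 6, 84) [306. 333.]
(25, 11, 52) [298. 227.]
(25, -11, 52) [340. 227.]
(32, 20, 40) [282. 208.]
(32, -20, 0) [349. 192.]
tcp [317.91714757 281.60293851]
```

View pics/w2c.png

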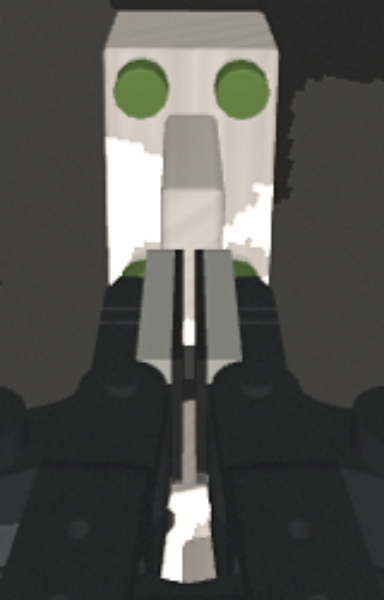

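The block's predicted projection matches the picture, with the tab end face at v 239→268, so the block is where I measured it. The fingertips appear at v≈294, about 29 mm behind the reported TCP (scale 204 px for an 83 mm gap change gives a depth of about 147 mm). They therefore closed above the tab's top at 84 mm. I'll open, go about 30 mm lower while watching the force, and close again.

Call:
servo_tool(
  motion=[
    [60, 4, 0, 0, 0.005, 0.009, 0],
    [60, 0, 0, 0, 0, 0, 0],
    [60, 0, 0, 0, 0, 0, 0],
    [60, 0, 0, 0, 0, 0, 0],
    [60, 0, 0, 0, 0, 0, 0],
  ],
)

```text
time: 4.0
tool_pos: [466.1, 225.0, 56.1]
tcp_rot: [-180.0, -0.1, -164.8]
ft_force: [-0.1, -0.1, -0.3]
finger_gap: 60.3
```

Call:
servo_tool(
  motion=[
    [60, 0, 0, 10, 0, 0, 0],
    [60, 0, 0, 10, 0, 0, 0],
    [60, 0, 0, 0, 0, 0, 0],
  ],
)

```text
time: 4.3
tool_pos: [466.1, 224.9, 34.3]
tcp_rot: [-180.0, -0.1, -164.8]
ft_force: [-0.5, -0.4, 0.1]
finger_gap: 60.2
```

```bash
python3 -c "
from h import *
delta([466.7,225.6,24],195.1)"
```

```text
t 4.3 pos [466.1 224.9  34.3] [-1.7998e+02 -6.0000e-02 -1.6482e+02] gap 60.2 F [-0.5 -0.4  0.1] M [0.03 0.01 0.04]
shift [-0.8  0.5 10.3] turn [-0.    -0.001  0.001]
```

Call:
servo_tool(
  motion=[
    [60, 0, 0, 10, 0, 0, 0],
    [40, 0, 0, 0, 0, 0, 0],
    [25, 0, 0, 0, 0, 0, 0],
    [14, 0, 0, 0, 0, 0, 0],
    [6, 0, 0, 0, 0, 0, 0],
    [6, 0, 0, 0, 0, 0, 0],
    [6, 0, 0, 0, 0, 0, 0],
  ],
  force=40,
)

```text
time: 5.0
tool_pos: [465.2, 224.7, 22.3]
tcp_rot: [-180.0, -0.2, -164.8]
ft_force: [0.7, 0.9, -3.0]
finger_gap: 11.1
```

```bash
python3 -c "
from h import *
delta([466.7,225.6,22],195.1);wshot('w3')"
```

```text
t 5.0 pos [465.2 224.7  22.3] [-1.7997e+02 -1.7000e-01 -1.6483e+02] gap 11.1 F [ 0.7  0.9 -3. ] M [-0.04 -0.14  0.01]
shift [-1.7  0.5  0.3] turn [-0.001 -0.003  0.001]
```

View pics/w3.png

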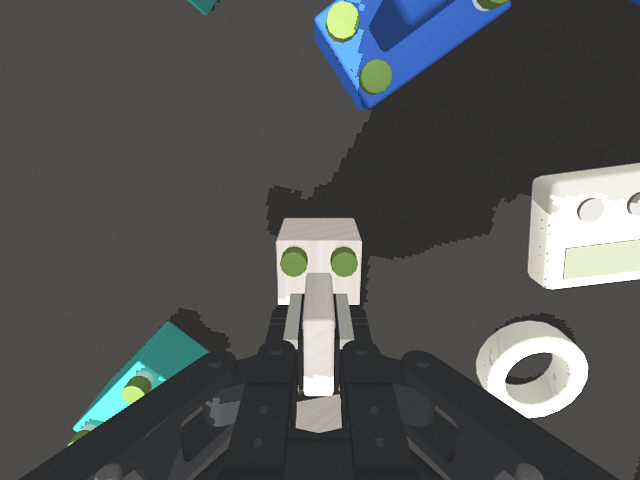

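It has gripped the tab centrally: opening 11 mm, fingers either side at v≈295–350, caps at (293,261) and (343,261) clear. Now I lift.

Call:
servo_tool(
  motion=[
    [5, 0, 0, 0, 0, 0, 0],
    [5, 0, 0, -10, 0, 0, 0],
    [5, 0, 0, -30, 0, 0, 0],
    [5, 0, 0, -30, 0, 0, 0],
    [5, 0, 0, -30, 0, 0, 0],
    [5, 0, 0, -30, 0, 0, 0],
    [5, 0, 0, -20, 0, 0, 0],
    [5, 0, 0, 0, 0, 0, 0],
  ],
  force=70,
)

```text
time: 5.85
tool_pos: [462.8, 223.7, 179.0]
tcp_rot: [-179.9, -0.5, -164.8]
ft_force: [-0.5, 0.2, -3.6]
finger_gap: 11.5
```

```bash
python3 -c "
from h import *
delta([556,-72.5,165],195.1)"
```

```text
t 5.85 pos [462.8 223.7 179. ] [-179.93   -0.5  -164.83] gap 11.5 F [-0.5  0.2 -3.6] M [ 0.02 -0.05 -0.03]
shift [ -12.6 -310.2   14.3] turn [-0.001 -0.009  0.001]
```

Call:
servo_tool(
  motion=[
    [5, -2, -38, 0, 0, 0, 0],
    [5, -2, -38, 0, 0, -0.009, 0],
    [5, -2, -38, 0, 0, 0, 0],
    [5, -2, -38, 0, 0, 0, 0],
    [5, -2, -38, 0, 0, 0, 0],
    [5, -2, -38, 0, 0, 0, 0],
    [5, 0, -38, 0, 0, 0, 0],
    [5, 0, -38, 0, 0, 0, 0],
    [5, 0, 0, 0, 0, 0, 0],
  ],
)

```text
time: 6.75
tool_pos: [551.6, -75.6, 168.8]
tcp_rot: [179.8, -0.5, -164.5]
ft_force: [-0.1, 0.8, -2.9]
finger_gap: 10.9
```

Call:
servo_tool(
  motion=[
    [5, 0, 0, 0, 0, 0, 0.13],
    [5, 0, 0, 0, 0, 0, 0.13],
    [5, 0, 0, 0, 0, 0, 0.12],
    [5, 0, 0, 0, 0, 0, 0],
  ],
)

```text
time: 7.15
tool_pos: [547.9, -75.8, 162.4]
tcp_rot: [179.9, -1.1, 172.7]
ft_force: [0.2, 0.1, -4.6]
finger_gap: 10.9
```

```bash
python3 -c "
from h import *
delta([556,-72.5,165],173.2);im=wshot('w4');cv2.imwrite('pics/t4.png',cv2.resize(snapshot('top')[155:255,355:510],None,fx=5,fy=5))"
```

```text
t 7.15 pos [547.9 -75.8 162.4] [179.94  -1.13 172.74] gap 10.9 F [ 0.2  0.1 -4.6] M [ 0.03  0.03 -0.02]
shift [-7.6  4.3 -2.7] turn [ 0.001 -0.02  -0.008]
```

View pics/w4.png

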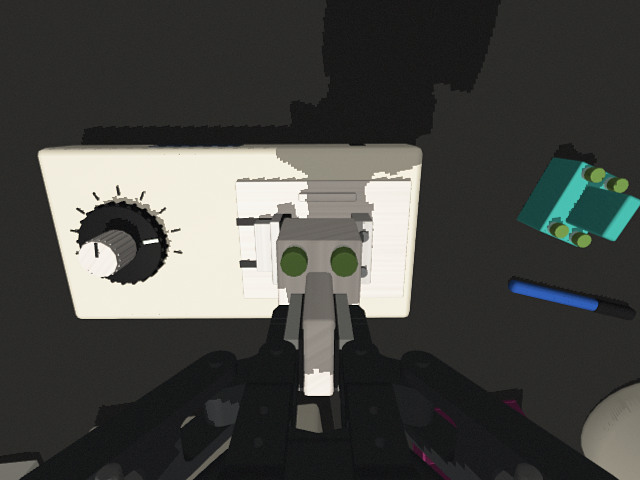

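The picture shows the block over the cradle: near lip at (299–356, 192–200), knob top at (99,259), ring centre about (122,243), jaw left at x≈280, stop right at x≈362.

```bash
python3 -c "
from h import *
P=np.load('pics/w4.npy')
for n,u,z in [('knob',(99,259),97),('ring',(122,243),67),('mark',(151,241),67),('edgeL',(48,150),55),('edgeR',(413,147),55),('plateL',(238,181),60),('plateR',(411,181),60),('lipA',(301,200.5),68),('lipB',(355,200.5),68),('lipAo',(301,193),68),('lipBo',(355,193),68)]: print(n,ray('wrist',u,z,P).round(1))
for u in [(294,262),(344,262)]: print('cap',ray('wrist',u,P[0][2]-22.3+52,P).round(1))
"
```

```text
knob [ 540.4 -232.8   97. ]
ring [ 538.6 -231.4   67. ]
mark [ 539.9 -208.1   67. ]
edgeL [ 461.7 -272.8   55. ]
edgeR [494.8   4.1  55. ]
plateL [ 502.8 -132.2   60. ]
plateR [5.197e+02 1.000e-01 6.000e+01]
lipA [522.4 -85.6  68. ]
lipB [527.6 -44.8  68. ]
lipAo [516.7 -84.7  68. ]
lipBo [521.9 -44.2  68. ]
cap [523.7 -83.  192.1]
cap [526.4 -61.6 192.1]
```

View pics/t4.png

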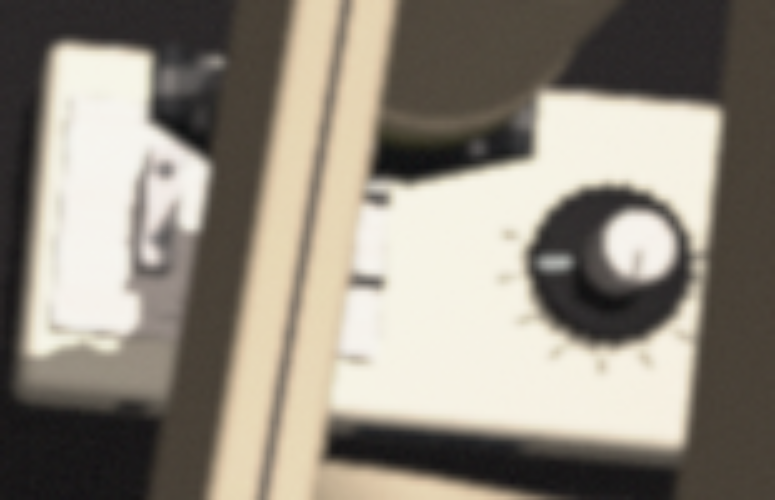

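Call:
servo_tool(
  motion=[
    [5, -20, 0, 0, 0, -0.02, -0.005],
    [5, -20, 0, 0, 0, 0, 0],
    [5, -18, 4, 0, 0, 0, 0],
    [5, 0, 0, 0, 0, 0, 0],
    [5, 0, 0, 0, 0, 0, 0],
  ],
)

```text
time: 7.75
tool_pos: [606.3, -76.7, 160.2]
tcp_rot: [179.9, -0.1, 174.4]
ft_force: [-0.4, -0.0, -3.2]
finger_gap: 10.7
```

```bash
python3 -c "
from h import *
delta([559,-72,165],173);im=wshot('w5');cv2.imwrite('pics/w5c.png',cv2.resize(im[70:250,190:430],None,fx=3.3,fy=3.3,interpolation=cv2.INTER_CUBIC))"
```

```text
t 7.75 pos [606.3 -76.7 160.2] [ 1.7990e+02 -1.1000e-01  1.7441e+02] gap 10.7 F [-0.4 -0.  -3.2] M [0.04 0.   0.03]
shift [47.5  0.1 -4.7] turn [ 0.002 -0.002  0.025]
```

View pics/w5c.png

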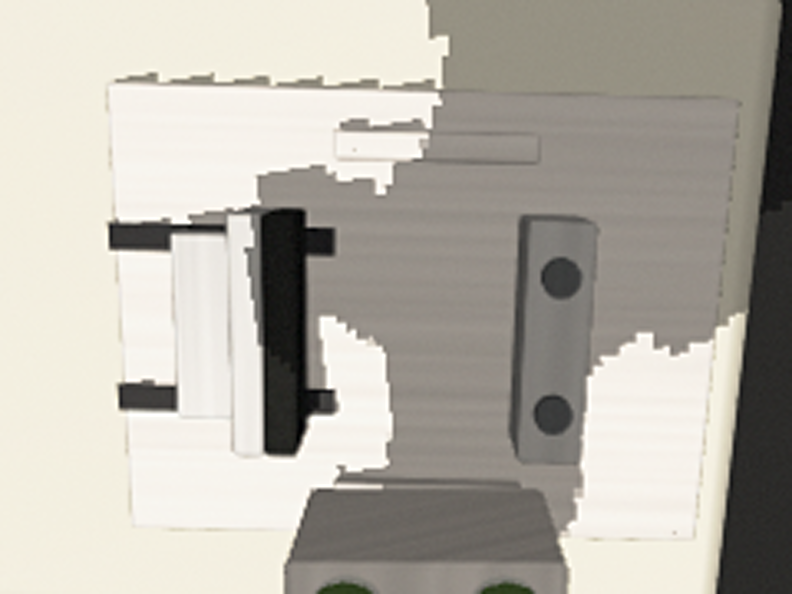

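Clear view of the cradle. Crop positions: jaw rubber foot edge at x≈305 (v 325), stop foot edge at x≈515 (v 335), upper lip (335–540, 161), lower lip about (340–525, 480).

```bash
python3 -c "
from h import *
P=np.load('pics/w5.npy')
g=lambda u,v,z: ray('wrist',(190+u/3.3,70+v/3.3),z,P)
pts=dict(jfoot=(305,325,61),jtop=(294,325,87),sfoot=(515,335,61),stop=(524,335,87),sf1=(520,225,61),sf2=(510,455,61),lipA=(337,161,68),lipB=(540,163,68),lowA=(340,480,68),lowB=(525,487,68),pl1=(110,84,61),pl2=(738,99,61),pl3=(135,526,61),pl4=(693,538,61))
yaw=np.radians(-7.0);ex=np.array([np.cos(yaw),np.sin(yaw)]);ey=np.array([-ex[1],ex[0]])
C0=np.array([559,-72])
for n,a in pts.items():
  X=g(*a); d=X[:2]-C0; print(n,X.round(1),'cradle',(d@ex).round(1),(d@ey).round(1))
"
```

```text
jfoot [558.1 -98.7  61. ] cradle 2.3 -26.6
jtop [554.5 -98.   87. ] cradle -1.3 -26.4
sfoot [565.  -51.3  61. ] cradle 3.4 21.3
stop [561.2 -51.1  87. ] cradle -0.4 21.1
sf1 [540.9 -48.4  61. ] cradle -20.8 21.2
sf2 [593.  -54.5  61. ] cradle 31.6 21.5
lipA [523.6 -86.7  68. ] cradle -33.4 -18.9
lipB [528.2 -43.8  68. ] cradle -34.0 24.3
lowA [593.2 -94.5  68. ] cradle 36.7 -18.1
lowB [599.1 -51.9  68. ] cradle 37.4 24.8
pl1 [ 503.4 -133.5   61. ] cradle -47.7 -67.8
pl2 [519.5   0.   61. ] cradle -48.0 66.7
pl3 [ 601.7 -145.7   61. ] cradle 51.3 -67.9
pl4 [617.8 -12.   61. ] cradle 51.1 66.8
```

Consistent: lip spacing 70.7 mm (71 expected), yaw −7°, jaw–stop gap 47.8 mm. The block should be centred at (560.3, −74.8), which is TCP (558.5, −75.2), yaw 173, with the floor at TCP z≈83.3.

Call:
servo_tool(
  motion=[
    [5, 16, 1, 0, 0, 0, 0.025],
    [5, 16, 0, 0, 0, 0, 0],
    [5, 16, 0, 0, 0, 0, 0],
    [5, 0, 0, 15, 0, 0, 0],
    [5, 0, 0, 10, 0, 0, 0],
    [5, 0, 0, 0, 0, 0, 0],
  ],
)

```text
time: 8.4
tool_pos: [554.4, -69.6, 133.1]
tcp_rot: [179.9, -0.1, 173.2]
ft_force: [0.4, -0.1, -3.8]
finger_gap: 11.2
```

```bash
python3 -c "
from h import *
delta([558.5,-75.2,83.5],173)"
```

```text
t 8.4 pos [554.4 -69.6 133.1] [ 1.7991e+02 -1.4000e-01  1.7325e+02] gap 11.2 F [ 0.4 -0.1 -3.8] M [0.03 0.03 0.02]
shift [-4.9 -5.1 49.6] turn [ 0.002 -0.002  0.004]
```

Call:
servo_tool(
  motion=[
    [5, -5, -5, 0, 0, 0, 0.004],
    [5, 0, 0, 8, 0, 0, 0],
    [5, 0, 0, 8, 0, 0, 0],
    [5, 0, 0, 0, 0, 0, 0],
  ],
)

```text
time: 8.8
tool_pos: [560.0, -76.0, 115.2]
tcp_rot: [179.9, -0.2, 173.0]
ft_force: [-0.2, 0.3, -4.0]
finger_gap: 10.9
```

```bash
python3 -c "
from h import *
delta([558.5,-75.2,83.5],173)"
```

```text
t 8.8 pos [560.  -76.  115.2] [ 1.7991e+02 -1.6000e-01  1.7301e+02] gap 10.9 F [-0.2  0.3 -4. ] M [-0.01  0.03  0.03]
shift [ 1.5  0.6 31.7] turn [ 0.002 -0.003  0.   ]
```

Call:
servo_tool(
  motion=[
    [5, 1.5, 0.6, 0, 0, 0, 0],
    [5, 0, 0, 8, 0, 0, 0],
    [5, 0, 0, 8, 0, 0, 0],
    [5, 0, 0, 5, 0, 0, 0],
    [5, 0, 0, 0, 0, 0, 0],
  ],
)

```text
time: 9.3
tool_pos: [558.4, -75.0, 92.1]
tcp_rot: [179.9, -0.2, 173.0]
ft_force: [-0.6, 0.5, -3.5]
finger_gap: 11.0
```

```bash
python3 -c "
from h import *
delta([558.5,-75.2,83.5],173)"
```

```text
t 9.3 pos [558.4 -75.   92.1] [179.91  -0.18 173.03] gap 11.0 F [-0.6  0.5 -3.5] M [ 0.06 -0.06  0.  ]
shift [-0.2 -0.2  8.6] turn [ 0.002 -0.003  0.   ]
```

Call:
servo_tool(
  motion=[
    [5, 0, 0, 4, 0, 0, 0],
    [5, 0, 0, 2.5, 0, 0, 0],
    [5, 0, 0, 0, 0, 0, 0],
  ],
)

```text
time: 9.6
tool_pos: [558.3, -74.9, 85.1]
tcp_rot: [179.9, -0.2, 173.0]
ft_force: [-0.4, -0.9, -3.4]
finger_gap: 11.0
```

Call:
servo_tool(
  motion=[
    [5, 0, 0, 1, 0, 0, 0],
    [5, 0, 0, 0, 0, 0, 0],
  ],
)

```text
time: 9.8
tool_pos: [558.6, -74.9, 84.3]
tcp_rot: [179.9, -0.1, 173.0]
ft_force: [0.9, -0.4, -4.3]
finger_gap: 11.1
```

Call:
servo_tool(
  motion=[
    [5, 0, 0, 1, 0, 0, 0],
    [5, 0, 0, 0, 0, 0, 0],
  ],
)

```text
time: 10.0
tool_pos: [558.9, -75.0, 83.6]
tcp_rot: [179.9, -0.1, 173.0]
ft_force: [0.2, 0.4, -3.5]
finger_gap: 11.0
```

Call:
servo_tool(
  motion=[
    [5, 0, 0, 1, 0, 0, 0],
    [5, 0, 0, 0, 0, 0, 0],
  ],
)

```text
time: 10.2
tool_pos: [559.4, -75.1, 83.6]
tcp_rot: [179.9, -0.0, 173.0]
ft_force: [-0.9, 0.3, -2.5]
finger_gap: 10.7
```

Call:
servo_tool(
  motion=[
    [5, 0, 0, 1, 0, 0, 0],
    [5, 0, 0, 0, 0, 0, 0],
  ],
)

```text
time: 10.4
tool_pos: [559.9, -75.1, 83.5]
tcp_rot: [179.9, 0.0, 173.0]
ft_force: [0.8, -0.6, -4.0]
finger_gap: 10.8
```

Call:
servo_tool(
  motion=[
    [5, 0, 0, 0.5, 0, 0, 0],
    [5, 0, 0, 0, 0, 0, 0],
  ],
)

```text
time: 10.6
tool_pos: [560.1, -75.1, 83.4]
tcp_rot: [179.9, 0.0, 173.0]
ft_force: [-1.6, 0.5, -1.2]
finger_gap: 11.2
```

It's on the floor, since z has stopped at 83.5. I'll trim x and release.

Call:
servo_tool(
  motion=[
    [5, 1.5, 0, 0, 0, 0, 0],
    [5, 0, 0, 0, 0, 0, 0],
    [30, 0, 0, 0, 0, 0, 0],
    [40, 0, 0, 0, 0, 0, 0],
    [40, 0, 0, 0, 0, 0, 0],
  ],
)

```text
time: 11.1
tool_pos: [559.3, -75.2, 83.7]
tcp_rot: [179.9, 0.2, 173.0]
ft_force: [0.6, 0.1, 0.4]
finger_gap: 40.2
```

Call:
servo_tool(
  motion=[
    [40, 0, 0, 0, 0, 0, 0],
    [40, 0, 0, -10, 0, 0, 0],
    [40, 0, 0, -25, 0, 0, 0],
    [40, 0, 0, -30, 0, 0, 0],
    [40, 0, 0, -30, 0, 0, 0],
    [40, -20, 0, 0, 0, 0, 0],
    [40, -20, 0, 0, 0, 0, 0],
    [40, -20, 0, 0, 0, 0, 0],
    [40, 0, 0, 0, 0, 0, 0],
  ],
)

```text
time: 12.0
tool_pos: [621.2, -83.0, 189.8]
tcp_rot: [180.0, 0.5, 173.0]
ft_force: [-0.6, 0.9, 0.2]
finger_gap: 39.6
```

```bash
python3 -c "
from h import *
delta([538.4,-232.5,140],173);im=wshot('w6');cv2.imwrite('pics/w6c.png',cv2.resize(im[60:300,20:430],None,fx=1.95,fy=1.95,interpolation=cv2.INTER_CUBIC))"
```

```text
t 12.0 pos [621.2 -83.  189.8] [179.97   0.45 173.03] gap 39.6 F [-0.6  0.9  0.2] M [-0.04  0.02  0.02]
shift [  64.4 -158.5   49.2] turn [0.001 0.008 0.   ]
```

View pics/w6c.png

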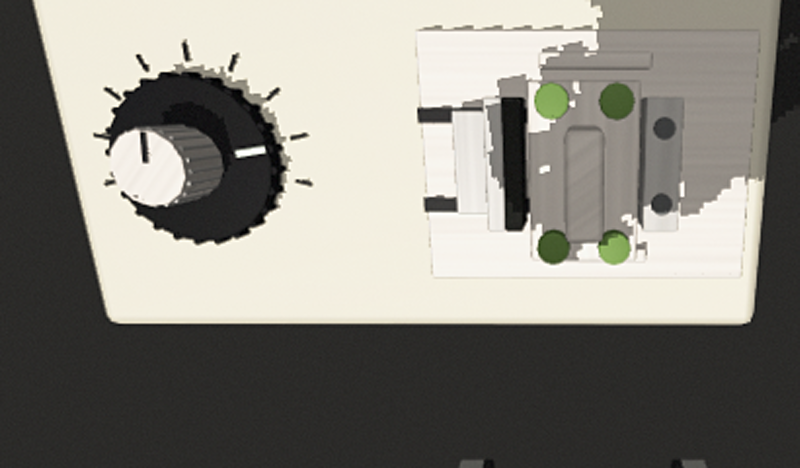

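The block is seated between jaw and stop, caps at (552,101), (617,101), (613,247), (553,247) in the crop. The knob top is at (149,167) with an index line at (144,146), and the ring mark is at (250,152).

```bash
python3 -c "
from h import *
P=np.load('pics/w6.npy')
g=lambda u,v,z: ray('wrist',(20+u/1.95,60+v/1.95),z,P)
c=np.array([g(u,v,113) for u,v in[(552,101),(617,101),(613,247),(553,247)]]);print(c.round(1),c.mean(0).round(1))
yaw=np.radians(-7.0);ex=np.array([np.cos(yaw),np.sin(yaw)]);ey=np.array([-ex[1],ex[0]])
d=c.mean(0)[:2]-[560.3,-74.8];print(d@ex,d@ey)
e=(c[0]+c[1]-c[2]-c[3])/2;print(np.linalg.norm(e),np.degrees(np.arctan2(e[1],e[0])))
for n,a in dict(knob=(149,167,97),kL=(111,167,97),kR=(187,167,97),idx=(145,133,97),mark0=(236,154,67),mark1=(265,150,67)).items(): print(n,g(*a).round(1))
delta([538.5,-233,150],173)
"
```

```text
[[535.6 -82.3 113. ]
 [538.2 -60.6 113. ]
 [587.2 -67.2 113. ]
 [584.6 -88.6 113. ]] [561.4 -74.7 113. ]
1.0867503528920472 0.2630018105381005
49.42307607122577 172.4771480135125
knob [ 540.2 -233.2   97. ]
kL [ 538.5 -247.1   97. ]
kR [ 541.9 -219.3   97. ]
idx [ 528.4 -230.7   97. ]
mark0 [ 539.9 -214.6   67. ]
mark1 [ 539.8 -202.5   67. ]
t 12.05 pos [620.4 -82.9 189.9] [179.97   0.43 173.03] gap 40.2 F [-0.2  0.4  1. ] M [-0.03 -0.03  0.03]
shift [  63.4 -159.    39.3] turn [0.001 0.008 0.001]
```

Call:
servo_tool(
  motion=[
    [50, 15, -40, 0, 0, 0.008, 0],
    [50, 16, -40, 0, 0, 0, 0],
    [50, 16, -40, 0, 0, 0, 0],
    [50, 16, -40, 0, 0, 0, 0],
    [50, 0, 0, 25, 0, 0, 0],
    [50, 0, 0, 25, 0, 0, 0],
    [50, 0, 0, 0, 0, 0, 0],
  ],
)

```text
time: 12.75
tool_pos: [531.8, -238.0, 142.0]
tcp_rot: [-180.0, 0.0, 173.1]
ft_force: [0.4, -0.0, -0.7]
finger_gap: 50.1
```

```bash
python3 -c "
from h import *
delta([540,-233,44],173)"
```

```text
t 12.75 pos [ 531.8 -238.   142. ] [-1.7998e+02  4.0000e-02  1.7313e+02] gap 50.1 F [ 0.4 -0.  -0.7] M [ 0.    0.07 -0.04]
shift [-7.5  5.9 98. ] turn [-0.     0.001  0.002]
```

Call:
servo_tool(
  motion=[
    [50, -7.5, 6, 10, 0, 0, 0],
    [50, 0, 0, 25, 0, 0, 0],
    [50, 0, 0, 10, 0, 0, 0],
    [50, 0, 0, 0, 0, 0, 0],
  ],
)

```text
time: 13.15
tool_pos: [542.9, -231.2, 99.7]
tcp_rot: [-179.9, 0.3, 173.2]
ft_force: [-0.1, 0.3, 0.4]
finger_gap: 50.2
```

```bash
python3 -c "
from h import *
delta([540,-233,44],173); wshot('w7')"
```

```text
t 13.15 pos [ 542.9 -231.2   99.7] [-179.92    0.3   173.21] gap 50.2 F [-0.1  0.3  0.4] M [-0.03  0.01 -0.05]
shift [ 2.9 -2.1 55.7] turn [-0.001  0.005  0.004]
```

View pics/w7.png

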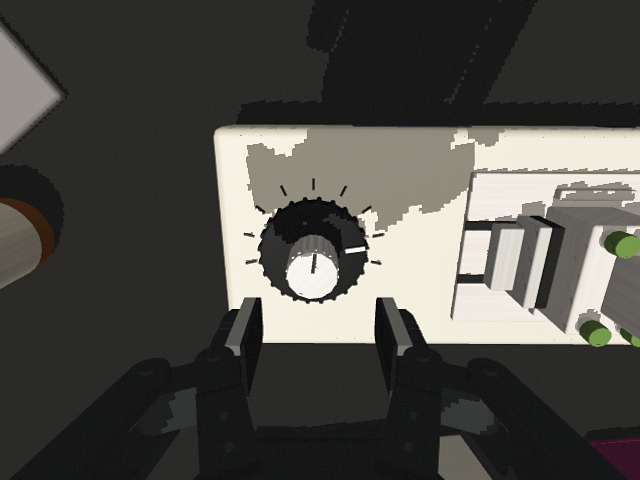

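The knob top is at (312,277), the ring centre at about (313,249), and the mark at (355,250), with the fingers symmetric about u≈318. That was my 12th picture, so I go on numerically.

```bash
python3 -c "
from h import *
P=np.load('pics/w7.npy')
for u,v,z in [(312,277,97),(313.5,249,67),(355,250,67)]: print(ray('wrist',(u,v),z,P).round(1))
"
```

```text
[ 541.  -234.1   97. ]
[ 536.6 -233.1   67. ]
[ 540.2 -208.    67. ]
```

Call:
servo_tool(
  motion=[
    [50, 3, -2.2, 10, 0, 0.004, 0],
    [50, 0, 0, 18, 0, 0, 0],
    [50, 0, 0, 12, 0, 0, 0],
    [50, 0, 0, 0, 0, 0, 0],
  ],
)

```text
time: 13.6
tool_pos: [542.5, -234.2, 62.5]
tcp_rot: [-179.8, 0.4, 173.3]
ft_force: [-1.1, 1.3, -0.5]
finger_gap: 49.7
```

```bash
python3 -c "
from h import *
delta([540,-233.3,45],173)"
```

```text
t 13.6 pos [ 542.5 -234.2   62.5] [-179.78    0.4   173.29] gap 49.7 F [-1.1  1.3 -0.5] M [-0.01  0.02 -0.02]
shift [ 2.7  0.7 17.4] turn [-0.004  0.007  0.005]
```

Call:
servo_tool(
  motion=[
    [50, 3.5, 0.7, 8, -0.004, 0.007, 0],
    [50, 0, 0, 6, 0, 0, 0],
    [50, 0, 0, 0, 0, 0, 0],
  ],
)

```text
time: 13.9
tool_pos: [539.5, -233.5, 48.7]
tcp_rot: [-180.0, 0.0, 173.3]
ft_force: [0.6, -0.5, -0.4]
finger_gap: 50.1
```

```bash
python3 -c "
from h import *
delta([540,-233.3,45],173)"
```

```text
t 13.9 pos [ 539.5 -233.5   48.7] [-1.7999e+02  3.0000e-02  1.7328e+02] gap 50.1 F [ 0.6 -0.5 -0.4] M [0.01 0.01 0.02]
shift [-0.5  0.3  3.7] turn [-0.     0.001  0.005]
```

Call:
servo_tool(
  motion=[
    [50, -0.5, 0, 2, 0, 0, 0],
    [35, 0, 0, 0, 0, 0, 0],
    [24, 0, 0, 0, 0, 0, 0],
    [20, 0, 0, 0, 0, 0, 0],
    [20, 0, 0, 0, 0, 0, 0],
  ],
  force=70,
)

```text
time: 14.4
tool_pos: [540.4, -234.4, 47.7]
tcp_rot: [-179.9, 0.1, 173.3]
ft_force: [0.3, -0.3, -1.9]
finger_gap: 24.8
```

```bash
python3 -c "
from h import *
delta([540,-233.3,45],173)"
```

```text
t 14.4 pos [ 540.4 -234.4   47.7] [-1.7992e+02  9.0000e-02  1.7327e+02] gap 24.8 F [ 0.3 -0.3 -1.9] M [-0.03 -0.06  0.01]
shift [0.5 1.1 2.7] turn [-0.001  0.002  0.005]
```

Call:
servo_tool(
  motion=[
    [20, 0, 0, 0, 0, 0, 0],
    [20, 0, 0, 0, 0, 0, 0],
  ],
)

```text
time: 14.6
tool_pos: [540.4, -234.4, 47.7]
tcp_rot: [-179.9, 0.1, 173.3]
ft_force: [-1.1, -0.5, -0.7]
finger_gap: 24.6
```

```bash
python3 -c "
from h import *
delta([540,-233.3,45],173)
for i in range(3):
  pass
im=wshot('w8')
print(sense()['wrist_torque'],sense()['finger_gap'])"
```

```text
t 14.6 pos [ 540.4 -234.4   47.7] [-1.7992e+02  1.0000e-01  1.7327e+02] gap 24.6 F [-1.1 -0.5 -0.7] M [-0.04  0.11 -0.04]
shift [0.6 1.1 2.7] turn [-0.001  0.002  0.005]
[-0.07561234  0.10962643 -0.01710114] 24.637239987359838
```

Call:
servo_tool(
  motion=[
    [20, 0, 0, 0, 0, 0, 0.06],
    [20, 0, 0, 0, 0, 0, 0.06],
    [20, 0, 0, 0, 0, 0, 0.06],
    [20, 0, 0, 0, 0, 0, 0.06],
  ],
)

```text
time: 15.05
tool_pos: [540.4, -234.5, 47.7]
tcp_rot: [-179.9, 0.1, 159.1]
ft_force: [-0.3, -0.5, -1.3]
finger_gap: 24.5
```

```bash
cat >> h.py <<'E'
def rep():
    M=[]
    for i in range(4):
        s=sense(); M.append(s['wrist_torque'])
    s0=sense()
    print('t',s0['time'],'yaw',s0['tcp_rot'].round(2),'pos',s0['tool_pos'].round(1),'gap',round(s0['finger_gap'],1),'F',s0['ft_force'].round(1),'M',np.array(M).round(3).tolist(),'j6 eff',s0['joint_efforts'].round(2)[5],s0['joint_pos'].round(1)[5])
E
python3 -c "
from h import *
rep()"
```

```text
t 15.05 yaw [-1.7992e+02  1.1000e-01  1.5914e+02] pos [ 540.4 -234.5   47.7] gap 24.5 F [-0.3 -0.5 -1.3] M [[-0.032, 0.005, 0.223], [-0.032, 0.005, 0.223], [-0.032, 0.005, 0.223], [-0.032, 0.005, 0.223]] j6 eff -1.1 -97.5
```

Call:
servo_tool(
  motion=[
    [20, 0, 0, 0, 0, 0, 0.06],
    [20, 0, 0, 0, 0, 0, 0.06],
    [20, 0, 0, 0, 0, 0, 0.06],
    [20, 0, 0, 0, 0, 0, 0.06],
  ],
)

```text
time: 15.45
tool_pos: [540.4, -234.6, 47.7]
tcp_rot: [-179.9, 0.1, 144.9]
ft_force: [-1.7, -1.3, 0.1]
finger_gap: 24.2
```

```bash
cat >> h.py <<'E'
def avg(n=8):
    M=[];E=[]
    for i in range(n):
        snapshot('top'); s=sense(); M.append(s['wrist_torque'][2]);E.append(s['joint_efforts'][5])
    print('t',round(s['time'],2),'yaw',s['tcp_rot'].round(2),'pos',s['tool_pos'].round(1),'gap',round(s['finger_gap'],1),'Mz',np.mean(M).round(4),'+-',(np.std(M)/n**.5).round(4),'eff',np.mean(E).round(3),'turned',round(np.radians(173.27-s['tcp_rot'][2]),3),'F',s['ft_force'].round(1))
E
python3 -c "
from h import *
avg()"
```

```text
t 15.85 yaw [-1.7993e+02  1.3000e-01  1.4505e+02] pos [ 540.4 -234.6   47.7] gap 24.3 Mz -0.1063 +- 0.0244 eff 0.005 turned 0.493 F [-1.  -0.7 -0.2]
```

Call:
servo_tool(
  motion=[
    [20, 0, 0, 0, 0, 0, 0.04],
    [20, 0, 0, 0, 0, 0, 0.04],
    [20, 0, 0, 0, 0, 0, 0.04],
  ],
)

```text
time: 16.15
tool_pos: [540.3, -234.6, 47.7]
tcp_rot: [-179.9, 0.1, 138.2]
ft_force: [-0.7, -0.3, -0.3]
finger_gap: 24.3
```

```bash
sed -i "s/    print('t',round(s\['time'\],2)/    print(np.round(M,3).tolist(),np.round(E,2).tolist())\n&/" h.py; python3 -c "
from h import *
rep();avg(6)"
```

```text
t 16.15 yaw [-1.7993e+02  1.5000e-01  1.3816e+02] pos [ 540.3 -234.6   47.7] gap 24.3 F [-0.7 -0.3 -0.3] M [[-0.068, 0.055, 0.246], [-0.068, 0.055, 0.246], [-0.068, 0.055, 0.246], [-0.068, 0.055, 0.246]] j6 eff -0.65 -76.5
[0.017, -0.057, -0.019, -0.026, -0.08, 0.03] [-0.51, 0.71, 0.26, 0.02, -0.04, -0.02]
t 16.45 yaw [-1.7994e+02  1.5000e-01  1.3825e+02] pos [ 540.4 -234.6   47.7] gap 24.5 Mz -0.0226 +- 0.0157 eff 0.071 turned 0.611 F [-0.7  0.2 -0.4]
```

Call:
servo_tool(
  motion=[
    [20, 0, 0, 0, 0, 0, 0.04],
    [20, 0, 0, 0, 0, 0, 0],
  ],
)

```text
time: 16.65
tool_pos: [540.4, -234.6, 47.7]
tcp_rot: [-179.9, 0.2, 136.0]
ft_force: [-0.5, -0.5, -0.6]
finger_gap: 24.8
```

```bash
python3 -c "
from h import *
rep();avg(4)"
```

```text
t 16.65 yaw [-1.7994e+02  1.5000e-01  1.3602e+02] pos [ 540.4 -234.6   47.7] gap 24.8 F [-0.5 -0.5 -0.6] M [[-0.12, 0.075, 0.043], [-0.12, 0.075, 0.043], [-0.12, 0.075, 0.043], [-0.12, 0.075, 0.043]] j6 eff 0.64 -74.4
[-0.051, -0.045, -0.041, -0.009] [0.25, 0.01, -0.03, -0.01]
t 16.85 yaw [-1.7994e+02  1.5000e-01  1.3606e+02] pos [ 540.4 -234.6   47.7] gap 24.6 Mz -0.0366 +- 0.0081 eff 0.054 turned 0.649 F [-0.8 -0.8 -0.3]
```

```bash
cat >> h.py <<'E'
def green():
    for n,X in (('top',(561.4,-74.7,113)),('scene',(561.4,-74.7,113))):
        u,v=proj(n,np.array(X)).astype(int); im=snapshot(n).astype(float); c=im[v-30:v+30,u-30:u+30]
        w=np.clip(c[...,1]-np.maximum(c[...,0],c[...,2]) -15,0,None); Y,X_=np.mgrid[v-30:v+30,u-30:u+30]
        print(n,(u,v),'w',w.sum().round(0),'cent',((w*X_).sum()/max(w.sum(),1)).round(3),((w*Y).sum()/max(w.sum(),1)).round(3))
E
python3 -c "
from h import *
green();green();rep()"
```

```text
top (np.int64(403), np.int64(193)) w 662.0 cent 402.009 196.437
scene (np.int64(232), np.int64(211)) w 1772.0 cent 231.399 215.486
top (np.int64(403), np.int64(193)) w 663.0 cent 401.922 196.538
scene (np.int64(232), np.int64(211)) w 1815.0 cent 231.661 215.362
t 17.05 yaw [-1.7994e+02  1.5000e-01  1.3603e+02] pos [ 540.3 -234.6   47.7] gap 24.5 F [-0.4 -0.5 -1.1] M [[-0.014, 0.085, 0.059], [-0.014, 0.085, 0.059], [-0.014, 0.085, 0.059], [-0.014, 0.085, 0.059]] j6 eff 0.06 -74.4
```

Call:
servo_tool(
  motion=[
    [20, 0, 0, 0, 0, 0, 0.04],
    [20, 0, 0, 0, 0, 0, 0.03],
  ],
)

```text
time: 17.25
tool_pos: [540.3, -234.7, 47.7]
tcp_rot: [-179.9, 0.2, 132.0]
ft_force: [-0.5, -2.0, -0.7]
finger_gap: 24.2
```

```bash
python3 -c "
from h import *
rep()"
```

```text
t 17.25 yaw [-1.7994e+02  1.6000e-01  1.3197e+02] pos [ 540.3 -234.7   47.7] gap 24.2 F [-0.5 -2.  -0.7] M [[-0.024, 0.086, 0.26], [-0.024, 0.086, 0.26], [-0.024, 0.086, 0.26], [-0.024, 0.086, 0.26]] j6 eff -0.3 -70.3
```

Call:
servo_tool(
  motion=[
    [20, 0, 0, 0, 0, 0, 0.03],
  ],
)

```text
time: 17.35
tool_pos: [540.4, -234.7, 47.7]
tcp_rot: [-179.9, 0.2, 130.2]
ft_force: [0.1, -0.8, -0.8]
finger_gap: 24.6
```

```bash
python3 -c "
from h import *
rep()"
```

```text
t 17.35 yaw [-1.7994e+02  1.6000e-01  1.3018e+02] pos [ 540.4 -234.7   47.7] gap 24.6 F [ 0.1 -0.8 -0.8] M [[-0.06, 0.099, 0.182], [-0.06, 0.099, 0.182], [-0.06, 0.099, 0.182], [-0.06, 0.099, 0.182]] j6 eff -0.46 -68.5
```

Call:
servo_tool(
  motion=[
    [20, 0, 0, 0, 0, 0, 0.03],
  ],
)

```text
time: 17.45
tool_pos: [540.3, -234.7, 47.7]
tcp_rot: [-179.9, 0.2, 128.4]
ft_force: [0.2, -0.1, 0.1]
finger_gap: 24.5
```

```bash
python3 -c "
from h import *
rep();green()"
```

```text
t 17.45 yaw [-1.7994e+02  1.7000e-01  1.2839e+02] pos [ 540.3 -234.7   47.7] gap 24.5 F [ 0.2 -0.1  0.1] M [[-0.098, 0.078, 0.244], [-0.098, 0.078, 0.244], [-0.098, 0.078, 0.244], [-0.098, 0.078, 0.244]] j6 eff -0.44 -66.7
top (np.int64(403), np.int64(193)) w 616.0 cent 401.61 196.248
scene (np.int64(232), np.int64(211)) w 1759.0 cent 231.87 215.644
```

Call:
servo_tool(
  motion=[
    [20, 0, 0, 0, 0, 0, 0.04],
    [20, 0, 0, 0, 0, 0, 0.03],
  ],
)

```text
time: 17.75
tool_pos: [540.3, -234.7, 47.7]
tcp_rot: [-179.9, 0.2, 124.4]
ft_force: [-1.1, -1.3, -0.5]
finger_gap: 24.3
```

```bash
python3 -c "
from h import *
rep()"
```

```text
t 17.75 yaw [-1.7995e+02  1.7000e-01  1.2441e+02] pos [ 540.3 -234.7   47.7] gap 24.3 F [-1.1 -1.3 -0.5] M [[-0.055, 0.089, 0.238], [-0.055, 0.089, 0.238], [-0.055, 0.089, 0.238], [-0.055, 0.089, 0.238]] j6 eff -0.26 -62.8
```

Call:
servo_tool(
  motion=[
    [20, 0, 0, 0, 0, 0, 0.03],
  ],
)

```text
time: 17.85
tool_pos: [540.3, -234.7, 47.7]
tcp_rot: [-180.0, 0.2, 122.6]
ft_force: [-1.6, -0.7, -0.3]
finger_gap: 24.4
```

```bash
python3 -c "
from h import *
rep()"
```

```text
t 17.85 yaw [-1.7995e+02  1.7000e-01  1.2264e+02] pos [ 540.3 -234.7   47.7] gap 24.4 F [-1.6 -0.7 -0.3] M [[-0.057, 0.078, 0.271], [-0.057, 0.078, 0.271], [-0.057, 0.078, 0.271], [-0.057, 0.078, 0.271]] j6 eff -0.44 -61.0
```

Call:
servo_tool(
  motion=[
    [20, 0, 0, 0, 0, 0, 0.03],
  ],
)

```text
time: 17.95
tool_pos: [540.3, -234.7, 47.7]
tcp_rot: [-180.0, 0.2, 120.9]
ft_force: [-0.5, -0.4, -0.2]
finger_gap: 24.2
```

```bash
python3 -c "
from h import *
rep();green()"
```

```text
t 17.95 yaw [-1.7995e+02  1.7000e-01  1.2088e+02] pos [ 540.3 -234.7   47.7] gap 24.2 F [-0.5 -0.4 -0.2] M [[-0.128, 0.077, 0.227], [-0.128, 0.077, 0.227], [-0.128, 0.077, 0.227], [-0.128, 0.077, 0.227]] j6 eff -0.39 -59.2
top (np.int64(403), np.int64(193)) w 637.0 cent 401.165 196.168
scene (np.int64(232), np.int64(211)) w 1741.0 cent 231.79 215.944
```

Call:
servo_tool(
  motion=[
    [20, 0, 0, 0, 0, 0, 0.04],
    [20, 0, 0, 0, 0, 0, 0.03],
    [20, 0, 0, 0, 0, 0, 0.03],
    [20, 0, 0, 0, 0, 0, 0.03],
  ],
)

```text
time: 18.45
tool_pos: [540.3, -234.8, 47.7]
tcp_rot: [-180.0, 0.2, 113.4]
ft_force: [-1.0, -0.7, -0.8]
finger_gap: 24.5
```

```bash
python3 -c "
from h import *
rep();green()"
```

```text
t 18.45 yaw [-179.97    0.18  113.43] pos [ 540.3 -234.8   47.7] gap 24.5 F [-1.  -0.7 -0.8] M [[-0.09, 0.115, 0.36], [-0.09, 0.115, 0.36], [-0.09, 0.115, 0.36], [-0.09, 0.115, 0.36]] j6 eff -0.28 -51.8
top (np.int64(403), np.int64(193)) w 642.0 cent 401.193 196.237
scene (np.int64(232), np.int64(211)) w 1730.0 cent 231.853 215.963
```

Call:
servo_tool(
  motion=[
    [20, 0, 0, 0, 0, 0, 0.04],
    [20, 0, 0, 0, 0, 0, 0.03],
  ],
)

```text
time: 18.75
tool_pos: [540.2, -234.7, 47.7]
tcp_rot: [-180.0, 0.2, 109.5]
ft_force: [-0.2, -0.7, 0.3]
finger_gap: 24.4
```

```bash
python3 -c "
from h import *
rep()"
```

```text
t 18.75 yaw [-179.98    0.18  109.5 ] pos [ 540.2 -234.7   47.7] gap 24.4 F [-0.2 -0.7  0.3] M [[-0.112, 0.073, 0.386], [-0.112, 0.073, 0.386], [-0.112, 0.073, 0.386], [-0.112, 0.073, 0.386]] j6 eff -0.06 -47.8
```

Call:
servo_tool(
  motion=[
    [20, 0, 0, 0, 0, 0, 0.03],
  ],
)

```text
time: 18.85
tool_pos: [540.2, -234.8, 47.7]
tcp_rot: [-180.0, 0.2, 107.8]
ft_force: [0.3, -0.6, -1.5]
finger_gap: 24.6
```

```bash
python3 -c "
from h import *
rep();green()"
```

```text
t 18.85 yaw [-179.98    0.19  107.75] pos [ 540.2 -234.8   47.7] gap 24.6 F [ 0.3 -0.6 -1.5] M [[-0.115, 0.139, 0.426], [-0.115, 0.139, 0.426], [-0.115, 0.139, 0.426], [-0.115, 0.139, 0.426]] j6 eff -0.23 -46.1
top (np.int64(403), np.int64(193)) w 638.0 cent 401.215 196.218
scene (np.int64(232), np.int64(211)) w 1728.0 cent 231.716 215.91
```

The block stopped moving at about 0.91 rad (the cap centroid stays constant after that), and the torque rose from 0.235 to 0.36, 0.39 and 0.43. I've therefore overshot to about 22–24 N, still below the 30 N limit. I'll back off about 0.11 rad.

Call:
servo_tool(
  motion=[
    [20, 0, 0, 0, 0, 0, -0.03],
    [20, 0, 0, 0, 0, 0, -0.03],
    [20, 0, 0, 0, 0, 0, -0.03],
  ],
)

```text
time: 19.25
tool_pos: [540.2, -234.7, 47.7]
tcp_rot: [-180.0, 0.2, 113.4]
ft_force: [-0.8, -0.8, -0.3]
finger_gap: 24.5
```

```bash
python3 -c "
from h import *
rep()"
```

```text
t 19.25 yaw [-1.7998e+02  1.7000e-01  1.1343e+02] pos [ 540.2 -234.7   47.7] gap 24.5 F [-0.8 -0.8 -0.3] M [[-0.079, 0.125, -0.048], [-0.079, 0.125, -0.048], [-0.079, 0.125, -0.048], [-0.079, 0.125, -0.048]] j6 eff 0.69 -51.8
```

Call:
servo_tool(
  motion=[
    [20, 0, 0, 0, 0, 0, -0.02],
  ],
)

```text
time: 19.35
tool_pos: [540.3, -234.7, 47.7]
tcp_rot: [-180.0, 0.2, 114.7]
ft_force: [-0.9, -0.7, -1.3]
finger_gap: 24.2
```

```bash
python3 -c "
from h import *
rep();avg(4);green()"
```

```text
t 19.35 yaw [-1.7998e+02  1.7000e-01  1.1475e+02] pos [ 540.3 -234.7   47.7] gap 24.2 F [-0.9 -0.7 -1.3] M [[-0.077, 0.093, -0.07], [-0.077, 0.093, -0.07], [-0.077, 0.093, -0.07], [-0.077, 0.093, -0.07]] j6 eff 0.25 -53.1
[0.141, 0.146, 0.194, 0.227] [0.33, -0.31, -0.03, 0.12]
t 19.55 yaw [-1.7998e+02  1.7000e-01  1.1458e+02] pos [ 540.3 -234.7   47.7] gap 24.3 Mz 0.177 +- 0.0177 eff 0.027 turned 1.024 F [-0.9 -0.2 -0.3]
top (np.int64(403), np.int64(193)) w 633.0 cent 401.183 196.261
scene (np.int64(232), np.int64(211)) w 1749.0 cent 231.728 215.919
```

Call:
servo_tool(
  motion=[
    [20, 0, 0, 0, 0, 0, -0.03],
    [20, 0, 0, 0, 0, 0, -0.03],
  ],
)

```text
time: 19.85
tool_pos: [540.3, -234.7, 47.7]
tcp_rot: [-180.0, 0.2, 118.2]
ft_force: [-0.5, -1.9, 0.0]
finger_gap: 24.5
```

```bash
python3 -c "
from h import *
rep()"
```

```text
t 19.85 yaw [-1.7997e+02  1.7000e-01  1.1818e+02] pos [ 540.3 -234.7   47.7] gap 24.5 F [-0.5 -1.9  0. ] M [[-0.115, 0.104, -0.059], [-0.115, 0.104, -0.059], [-0.115, 0.104, -0.059], [-0.115, 0.104, -0.059]] j6 eff 0.64 -56.5
```

Call:
servo_tool(
  motion=[
    [20, 0, 0, 0, 0, 0, 0.03],
    [20, 0, 0, 0, 0, 0, 0.03],
  ],
)

```text
time: 20.05
tool_pos: [540.2, -234.7, 47.7]
tcp_rot: [-180.0, 0.2, 114.7]
ft_force: [-0.3, -1.2, -0.2]
finger_gap: 24.0
```

```bash
python3 -c "
from h import *
rep()"
```

```text
t 20.05 yaw [-1.7997e+02  1.7000e-01  1.1466e+02] pos [ 540.2 -234.7   47.7] gap 24.0 F [-0.3 -1.2 -0.2] M [[-0.132, 0.059, 0.328], [-0.132, 0.059, 0.328], [-0.132, 0.059, 0.328], [-0.132, 0.059, 0.328]] j6 eff -0.51 -53.0
```

Call:
servo_tool(
  motion=[
    [20, 0, 0, 0, 0, 0, 0.02],
  ],
)

```text
time: 20.15
tool_pos: [540.2, -234.7, 47.7]
tcp_rot: [-180.0, 0.2, 113.4]
ft_force: [-0.5, -0.1, -0.3]
finger_gap: 24.4
```

```bash
python3 -c "
from h import *
rep();avg(4)"
```

```text
t 20.15 yaw [-1.7997e+02  1.7000e-01  1.1336e+02] pos [ 540.2 -234.7   47.7] gap 24.4 F [-0.5 -0.1 -0.3] M [[-0.098, 0.056, 0.345], [-0.098, 0.056, 0.345], [-0.098, 0.056, 0.345], [-0.098, 0.056, 0.345]] j6 eff -0.01 -51.7
[0.202, 0.142, 0.119, 0.089] [-0.05, 0.59, 0.33, 0.19]
t 20.35 yaw [-1.7998e+02  1.7000e-01  1.1350e+02] pos [ 540.3 -234.7   47.7] gap 24.5 Mz 0.1381 +- 0.0208 eff 0.268 turned 1.043 F [-1.3  0.4  0.1]
```

At 1.043 rad the force reads about 14 N (0.345 and 0.36 against 0.236 free). I'll back off slightly to about 12 N, release and retreat straight up.

Call:
servo_tool(
  motion=[
    [20, 0, 0, 0, 0, 0, -0.015],
    [20, 0, 0, 0, 0, 0, 0],
    [50, 0, 0, 0, 0, 0, 0],
    [50, 0, 0, 0, 0, 0, 0],
    [50, 0, 0, 0, 0, 0, 0],
    [50, 0, 0, -8, 0, 0, 0],
    [50, 0, 0, -20, 0, 0, 0],
    [50, 0, 0, -30, 0, 0, 0],
    [50, 0, 0, -40, 0, 0, 0],
    [50, 0, 0, -40, 0, 0, 0],
  ],
)

```text
time: 21.35
tool_pos: [536.3, -231.6, 184.5]
tcp_rot: [-179.6, -0.4, 114.4]
ft_force: [-0.4, 0.1, 0.3]
finger_gap: 49.9
```

Call:
servo_tool(
  motion=[
    [50, 0, 0, -20, 0, 0, 0],
    [50, -20, -20, 0, 0, 0, -0.14],
    [50, -10, -10, 0, 0, 0, -0.14],
    [50, 0, 0, 0, 0, 0, -0.14],
    [50, 0, 0, 0, 0, 0, -0.14],
    [50, 0, 0, 0, 0, 0, -0.14],
    [50, 0, 0, 0, 0, 0, -0.14],
    [50, 0, 0, 0, 0, 0, -0.14],
    [50, 0, 0, 0, 0, 0, 0],
    [50, 0, 0, 0, 0, 0, 0],
  ],
)

```text
time: 22.35
tool_pos: [528.9, -276.5, 225.9]
tcp_rot: [-179.6, 0.8, 172.5]
ft_force: [0.4, 0.1, -0.8]
finger_gap: 50.0
```

```bash
python3 -c "
from h import *
delta([540,-233,190],173);im=wshot('w9');P=np.load('pics/w9.npy')
green()
for n,X in dict(mark=(540,-208.4,67),jaw=(557,-95,87),block=(561,-72,113),knob=(540.2,-233.3,97)).items(): print(n,proj('wrist',np.array(X,float),P).round(0))
# white mark on ring: bright pixels within black ring
u,v=proj('wrist',np.array([539,-232.5,67.]),P).astype(int)
g=cv2.cvtColor(im,cv2.COLOR_BGR2GRAY)
def mark(name):
    im=cv2.imread(f'pics/{name}.png');P=np.load(f'pics/{name}.npy');g=cv2.cvtColor(im,cv2.COLOR_BGR2GRAY)
    u,v=proj('wrist',np.array([539.9,-208.4,67.]),P).astype(int); r=14
    if not(r<u<640-r and r<v<480-r): print(name,'out');return
    c=(g[v-r:v+r,u-r:u+r]>130).astype(np.uint8); n,l,s,ce=cv2.connectedComponentsWithStats(c)
    for i in range(1,n):
        if 8<s[i][4]<150: print(name,s[i][4],ray('wrist',ce[i]+[u-r,v-r],67,P).round(1))
for n in('w4','w6','w7','w9'): mark(n)
"
```

```text
t 22.35 pos [ 528.9 -276.5  225.9] [-179.61    0.8   172.5 ] gap 50.0 F [ 0.4  0.1 -0.8] M [ 0.02 -0.03  0.  ]
shift [-4.9 44.8 35.7] turn [-0.007  0.014 -0.009]
top (np.int64(403), np.int64(193)) w 635.0 cent 401.26 196.463
scene (np.int64(232), np.int64(211)) w 1734.0 cent 231.765 215.927
mark [392. 208.]
jaw [524. 216.]
block [569. 226.]
knob [370. 221.]
w4 59 [ 540.  -208.6   67. ]
w6 9 [ 532.1 -196.4   67. ]
w6 60 [ 539.4 -208.8   67. ]
w7 16 [ 533.3 -200.6   67. ]
w7 100 [ 540.2 -207.6   67. ]
w9 36 [ 542.1 -220.9   67. ]
w9 32 [ 549.8 -219.5   67. ]
```

```bash
python3 -c "
from h import *
im=wshot('w10');P=np.load('pics/w10.npy');g=cv2.cvtColor(im,cv2.COLOR_BGR2GRAY)
print(proj('wrist',np.array([539.9,-208.4,67.]),P),proj('wrist',np.array([540.2,-233.3,97]),P))
for r in range(186,240,2): print(r,' '.join('%3d'%x for x in g[r,340:420:3]))
"
```

```text
[391.90061784 208.32429924] [369.72721473 221.1135931 ]
186  89  43  43  43  42  40  42  40  40  41  41  40  37  40  39  37  47 135 190 246 240 239 239 240 239 239 238
188   3  41  42  42  42  42  43  40  39  37  34  19  38  38  37  36  37   5 239 241 239 239 240 239 239 239 239
190  35  45  44  43  41  38  42  44  16  20  22  16  19  38  39  38  35  30  43 161 240 240 238 239 239 238 239
192  46  46  43  43  45  42  39  15  17  18  20  19  15  38  39  37  36  37  77 166 240 239 239 238 238 239 239
194  45  44  45  45  43  43  39  15  21  17  20  17  15  15  37  38  37  36  44 131 239 239 239 239 238 239 239
196  45  45  45  43  46  42  18  17  18  14  15  16  14  14  11  38  38  36  36  20 242 239 239 240 238 238 239
198  46  45  44  44  41  40  13  17  50  33  14  13  19  18  17  35  37  36  35  20 246 239 242  87 240 238 239
200  45  44  44  45  41  15  46 105  89 104 101  59  22  14  21  36  35  37  37  30 161   6  73 185 240 239 239
202  44  46  42  43  42  46 100  94  99 101  84 102  28  15  17  21  36  36  35  23 246 247 245 241 238 238 238
204  46  45  45  45  38  88  99  86 
[... 1279 characters left out ...]
 240 239 239 239 238 239 238
228  45  43  43  43  41 242 242 243 242 242 240 240 238 238 218  36  36  30 252 239 239 240 240 238 238 239 239
230  44  44  46  43  41  89 242 239 240 241 240 241 241 245  28  38  34  26 245 240 239 239 239 239 238 239 238
232  46  42  47  43  43  37 219 240 241 238 238 238 243 116  36  34  31  85 243 239 239 239 239 239 238 239 239
234  54  44  43  43  43  41  30 209 181 246 245 245 111  34  36  34 171 243 240 239 240 239 239 239 239 239 239
236 248  36  44  44  42  43  40  35  87 130 118  22  37  38  36  40 245 240 239 239 240 240 239 239 239 239 239
238 243  24  47  44  42  45  40  41  35  39  36  40  38  34  75  68 242 240 240 240 239 239 239 238 238 239 238
```

The ring mark is still at (392,208), where it is predicted to be if unmoved. The caps haven't moved since the pinch, and the hand is clear.

```bash
python3 -c "
from bench import *
hand_in();print(sense()['time'])"
```

```text
the job is handed in; nothing more can be done
the job is handed in; nothing more can be done
```

The tube block is in the shaker's cradle, clamped at about 12 N by my torque estimate, and the job is handed in at about 22 s of the 72 s allowed. `hand_in()` reports no verdict.

- **Block:** I picked out the bare-aluminium block with green caps. My first grasp closed on air above the tab, because the fingertips sit about 29 mm behind the reported TCP. I went 30 mm lower and gripped it. After release it sat flat, about 1 mm off centre along x, before the jaw pushed it against the stop.
- **Clamping:** I turned the knob clockwise and the block reached the stop at about 0.91 rad of turn. I overshot once, to roughly 22–24 N, which is above the 12 N wanted but under the 30 N limit. I backed off to about 1.03 rad.
- **Force at the end:** the last turning readings were 0.33–0.36 N m against 0.236 N m when free. That gives about 11–15 N before a last small back-off, with a few newtons of uncertainty. The readings while turning back hinted at 16–20 N and did not fully agree.
- **Last checks:** the ring mark was within about 1 mm of its first position, the caps had not moved since the pinch, and the wrist force was about zero with the hand clear. After the 12th picture I checked by pixel values only and did not look at another image. I did not measure the empty block, tape roll, beaker or marker again at the end.

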